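# Open the counterweighted proofing press and register the block

## Robot

A 7-joint arm with a two-finger parallel gripper is mounted at the origin on the work surface. World frame = base frame: x ahead of the robot, y to its left, z up, the work surface at z = 0. Lengths are in m, angles in rad, forces in N, time in s.
With the tool pointing down it reaches from about 0.4 to 0.875 m from the base axis. Payload 19.3 kg.
Tool frame: the origin (TCP) lies at the very end of the fingers, on their centre line; the grasp point (between the pads) lies 19 mm behind it; z points along the fingers, y is the line along which they close (so a half turn about z gives the same grasp; the last joint's range is limited). The gripper opens to 85 mm and grips with 20 to 120 N. Pads are 22 mm wide; open, the fingers measure 114 mm over their backs; the gripper's body (76 mm by 85 mm) begins 54 mm behind the grasp point. The pads swing forward as they close: fully open they stand 13 mm farther back than shut.
Start: joints at [-1.332, 0.521, -0.036, 1.599, 0.021, 1.021, -0.113], TCP at [0.19, 0.595, 0.231] pointing down, gripper open.
Joint ranges: [-2.91, 2.91], [-0.3, 2.13], [-1.5, 1.42], [0.17, 2.43], [-1.26, 4.41], [0.16, 1.93], [-2.52, 2.52]. Speed limits (rad/s): [1.89, 1.89, 2.39, 2.39, 3.01, 3.01, 3.01].

## Interface

Orientations are given as [roll, pitch, yaw] about the fixed x, y, z axes, in that order (R = Rz(yaw) Ry(pitch) Rx(roll)).
In Python, from workcell import bot gives the robot as it stands.
- The arm moves only by the tool jog_arm, never from a script. Its argument "motion" is a list of rows, each a list of 5 numbers: the shift along the tool's x, y, z scaled (see below), then the turn about the tool's z scaled (see below), then the opening, from 0 (shut) to 1 (fully open). A call has 1 to 12 rows; each row shifts and turns the commanded pose from where the row before left it, along the tool's axes as they then stand; what a row does not reach is not made up. The controller multiplies each number of a shift by 30 mm and each number of a turn by 0.08 rad. A row lasts 1/10 s, in which the tool goes at most 50 mm and 8.59 degrees, less where a joint would pass 70% of its speed; a pose out of reach is approached as far as the arm can. A call with a number of a shift or a turn outside -1 to 1 is refused whole. A call with a gripper value outside its range is refused whole. The fingers move at their own pace and stop on an object; "newtons" is the grip in N (left out, the last holds). Time passes only in rows, so rows that do not move let the fingers close. It gives the time, the measured TCP pose, the force, the opening and the grip force at its end, in the units of the state.
- bot.observe(): the state, without advancing time (a new reading comes with each control period).
- bot.grab_frame(name): name is "scene" or "top"; returns a dict with "pixels" (480x640x3 uint8, red, green, blue), "fovy" (degrees; the focal length in pixels is half the picture's height over the tangent of half this angle, whatever the lens; pixels are square), "cx", "cy" (the principal point, pixels), "k1" (the pictures are not rectified: a ray, as slopes to the right and down, at radius r is drawn at 1 + k1 r^2 times it, then the intrinsics apply), "rvec" (rotation vector, rad) and "tvec" (3), from world to camera coordinates, as OpenCV has them. Camera axes: x right, y down, z forward; pixel columns grow to the right and rows downward; lengths in m; the calibration is good to about 2 mm. A picture is of the moment at which its call begins. There is no depth.
- bot.job_done(): hands the job in; it is judged then, once.
The state is a dict: "clock": time; "qpos": joint angles; "qd": joint speeds; "joint_efforts": joint torques, N m; "position": TCP position; "tool_rot": TCP orientation; "force": force on the tool from outside, world axes, zero at the start; "moment": the same for the moment, N m; "grip_width": finger opening in m; "finger_force": force on a finger pad.
Only numpy, scipy, OpenCV 4.12 (cv2) and the standard library are available. Lean on these libraries where they do the work, as an engineer would, in place of code of your own. Each camera call takes 0.05 s, during which the arm holds its last target. There are 200 camera calls.

## Task

Lift the hinged frame of the proofing press by its handle, slowly and in hand all the way, past its balance point and gently down onto the rubber stop behind it, then let go so that it rests open by itself; it must not swing free, knock or be forced against the stop. Then slide the printing block that lies on the press bed fully home into the corner of the two steel fences, both edges flush and pushed up gently, and let it go. Leave everything else on the table where it is.

Things in the scene. Friction and masses are not known exactly. Their poses are not given: they have to be found in the camera images.
- press: Proofing press, a fixed wooden base. Origin: on the table under the centre of its bed. +x runs level from the handle side to the hinge side, +y along the hinge axis, z up. Bed: x -100 to +100, y -110 to +110 mm, flat top 30 mm above the table. Hinge posts at x 95, y +-98 mm, 95 mm high. Behind the hinge (x 100 to 245 mm) the base is 18 mm high.
- lid_hinge (a point): Middle of the hinge axis of the frame: at (95, 0, 85) mm in the press frame; the axis is the press's y axis.
- lid (a joint): Opening angle of the frame (rad): 0 shut, level above the bed; grows as the handle side rises and swings over towards the press's +x. Dark wood with a clear pane, 155 mm from hinge to front edge, 170 mm wide, 16 mm thick, 0.6 kg. About 3 N at the handle lifts it. Below its balance point it falls shut, beyond it falls open, fast if let go. Open it leans on the stop, at 1.45 to 1.95 rad.
- lid_handle (a point): Centre of the frame's handle: a round steel bar, 16 mm thick, 110 mm long, parallel to the hinge axis and 200 mm from it; shut, 85 mm above the table at press x -105 mm. Two 10 mm rods 80 mm apart join it to the frame's front edge (clear gap 37 mm); between the rods the bar is free all round and turns within a grip.
- weight: The frame's counterweight, a steel bar 30 mm thick, 110 mm long, parallel to the hinge axis and 90 mm from it on two cranked rods; it turns with the frame, 95 deg ahead of it (above the hinge when shut). Origin: its centre. Its mass varies (about 0.4 to 0.6 kg), so the balance point lies anywhere from 0.75 to 1.05 rad; near the stop the frame pulls the hand on with 1 to 3.5 N.
- stop: Steel foot of the screw stop behind the hinge, fixed, at press x 180 mm. Origin: under the foot. A screw in it carries a square rubber pad, 36 mm wide, at a height that differs each time and is not told; the counterweight comes to rest on the pad. Feel for it: the frame stops turning and the hand meets resistance. 2 to 3 N of resistance is enough; over 10 N is forcing it.
- fence: Two fixed steel fences on the bed forming an L, 6 mm high, 8 mm thick and 85 mm long. Origin: on the bed's top above the press origin, same axes as the press. One fence runs along y with its working face at x -65 mm, facing +x; the other runs along x with its working face at y -50 mm, facing +y.
- fence_corner (a point): The inner corner where the working faces of the two fences meet, at bed level: (-65, -50, 0) mm in the fence frame.
- block: Printing block: dark wood, black carved lines, 70 (its x) x 60 (its y) x 30 mm high, 0.1 to 0.2 kg, flat on the bed under the shut frame, 10 to 25 mm off the fences, turned up to 7 deg. Origin: centre of its underside. Home, its -x and -y faces lie flat on the two fences, axes as the press's, origin at press (-30, -20, 30) mm. Push it up with a few newtons; over 20 N is too much.
- block_corner (a point): The lower corner of the block that belongs in the fence corner: at (-35, -30, 0) mm in the block frame.
- brayer: Bystander, to be left alone: ink roller: black rubber roller 100 x 40 mm in a wire yoke with a wooden handle. Origin: underside.
- brush: Bystander, to be left alone: wooden hand brush lying flat. Origin: underside.
- baren: Bystander, to be left alone: wooden hand-rubbing disc, 94 mm across, with a knob on top, 44 mm high. Origin: underside.
- ink_tin: Bystander, to be left alone: closed ink tin, 68 mm across, 50 mm high. Origin: underside.
- carved: Bystander, to be left alone: dark carved wood plate lying flat, 130 x 100 x 20 mm. Origin: underside.
- gouge: Bystander, to be left alone: carving gouge, wooden handle, 150 mm long, lying. Origin: underside.
- pot: Bystander, to be left alone: white ceramic pot, 70 mm across, 80 mm high. Origin: underside.

How it is judged:
On the way, in this order (a step that is already met when the one before it is completed fails the run):
1. the frame rests open on its stop, let go (value of joint lid above 1.4 rad and contact force between stop and weight above 1 N and velocity of joint lid between -0.1 and 0.1 rad/s and contact force between the fingers and anything else below 0.2 N), for 0.2 s.
2. the block is home in the fence corner (distance between block_corner and fence_corner below 0.002 m and angle between the x axis of block and the x axis of press, either way round below 0.035 rad and angle between block's own z axis and vertical below 0.03 rad), for 0.2 s.
At the end, for the whole second after the job is handed in: The frame rests open, at rest (under 0.1 rad/s, past 1.4 rad), its counterweight leaning on the stop with more than 1 N; the block lies flat and still in the fence corner, its corner within 2 mm of the fences' corner and turned less than 0.035 rad (all of step 2 and value of joint lid above 1.4 rad and contact force between stop and weight above 1 N and velocity of joint lid between -0.1 and 0.1 rad/s and linear speed of block below 0.01 m/s); the robot touches nothing.
It fails at once if the frame swings faster than 2 rad/s, either way (velocity of joint lid above 2 rad/s or velocity of joint lid below -2 rad/s).
It fails at once if the frame drops towards the stop: past 1.4 rad it opens faster than 0.6 rad/s (0.12 m/s at the handle) (value of joint lid above 1.4 rad and velocity of joint lid above 0.6 rad/s).
It fails at once if the counterweight presses on or hits the stop with more than 45 N (about 15 N at the handle) (contact force between stop and weight above 45 N).
It fails at once if the block is pushed against the fences with more than 20 N (contact force between block and fence above 20 N).
It fails at once if a bystander is moved more than 30 mm (distance of any of brayer, brush, baren, ink_tin, carved, gouge, pot from where it was at the start of the episode above 0.03 m).
It also fails if it takes over 72 s, if anything falls off the work surface, if the arm or the gripper's body presses on something with over 40 N, if the wrist force passes 120 N, or if a joint passes its speed limit or range.

## Working session

There is one attempt and no reset: what is moved stays moved. The work goes in short steps, Python scripts to look and compute and a tool call to move; the robot and the scene stay as the last step left them, time stands still between calls to the robot, and variables do not carry over. Pictures are saved under pics/ and viewed, at most 10 in all, crops included, and the job is handed in when it is done.

Besides the shell and the picture viewer there is one more tool, called after "Call:" as name(argument=value, ...) on one line, values as JSON. jog_arm: Moves the arm, as the interface text tells. Shifts and turns lie within -1 to 1; 1 stands for 30 mm of shift or 0.08 rad of turn. Its arguments: {"type":"object","properties":{"motion":{"type":"array","items":{"type":"array","items":{"type":"number"}}},"newtons":{"type":"number"}},"required":["motion"]}

```bash
ls; mkdir -p pics; python3 - <<'E'
from workcell import bot
import cv2,numpy as np
for n in("scene","top"):
    f=bot.grab_frame(n); cv2.imwrite(f"pics/{n}0.png",f["pixels"][:,:,::-1])
    R=cv2.Rodrigues(np.array(f["rvec"]))[0]
    print(n,f["fovy"],f["cx"],f["cy"],f["k1"],f["rvec"],f["tvec"],-R.T@np.array(f["tvec"]))
print(bot.observe())
E
```

```text
pics
scene 44.544209230863146 326.74104474487706 232.16300467396434 0.030613138800303523 [ 1.90113977  1.28105943 -0.62496714] [-0.21886525 -0.17498931  1.63015125] [ 1.38069071 -0.34211747  0.84413574]
top 54.66398411362181 319.4847222295713 236.46978981716163 -0.03118688364818484 [ 2.13281176 -2.19515418  0.0363875 ] [0.05929072 0.52164814 1.02088027] [0.44570233 0.00346165 1.05790649]
{'clock': 0.1, 'qpos': array([-1.33220743,  0.52193747, -0.03632489,  1.59992749,  0.02122021,
        1.02111751, -0.11280403]), 'qd': array([-0.00136914, -0.00064165, -0.00133692, -0.00292808, -0.00063272,
       -0.0017062 ,  0.00094691]), 'joint_efforts': array([ 3.82318947e-03, -9.28486991e+01,  1.98415495e+00, -3.70537055e+01,
        1.81270443e-02,  5.26581236e-03,  5.84130589e-05]), 'position': array([0.18988973, 0.59514555, 0.2308023 ]), 'tool_rot': array([-3.14059230e+00,  8.87999794e-05,  2.83279673e+00]), 'force': array([-0.16008499,  1.00691159, -0.04209625]), 'moment': array([-0.05665654,  0.03660472, -0.01763328]), 'finger_force': 0.0, 'grip_width': 0.08508617706439833}
```

View pics/scene0.png

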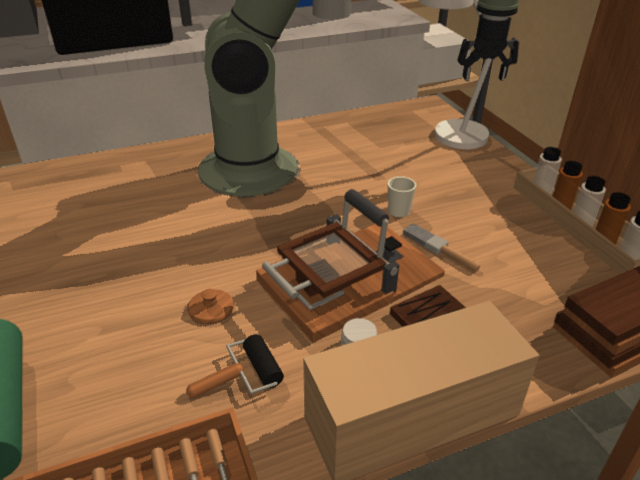

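View pics/top0.png

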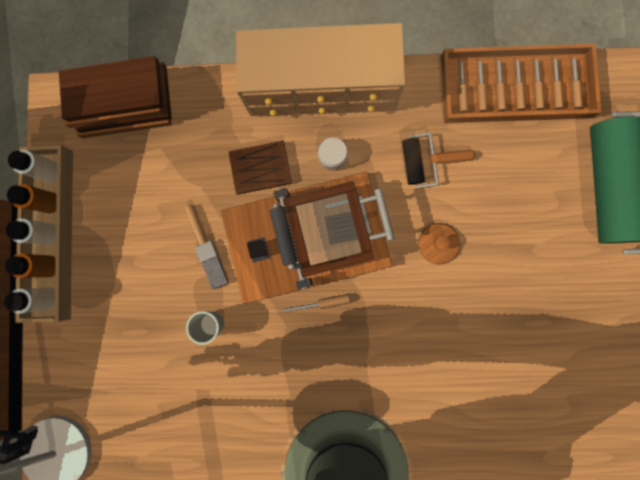

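Top view: the press is at about (310,235), handle bar at right (383,215), counterweight at (284,235), and stop pad at (259,249). Press +x points left and slightly down. I'll zoom in for exact points.

```bash
python3 - <<'E'
import cv2
a=cv2.imread("pics/top0.png")[165:310,215:415]; cv2.imwrite("pics/top0c.png",cv2.resize(a,None,fx=4,fy=4,interpolation=cv2.INTER_CUBIC))
a=cv2.imread("pics/scene0.png")[180:330,250:450]; cv2.imwrite("pics/scene0c.png",cv2.resize(a,None,fx=4,fy=4,interpolation=cv2.INTER_CUBIC))
E
```

```text
(no output)
```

View pics/top0c.png

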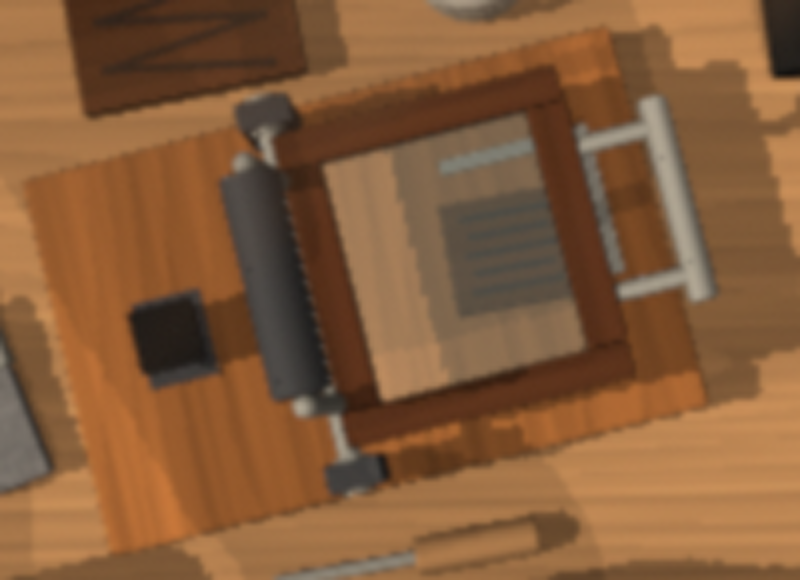

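View pics/scene0c.png

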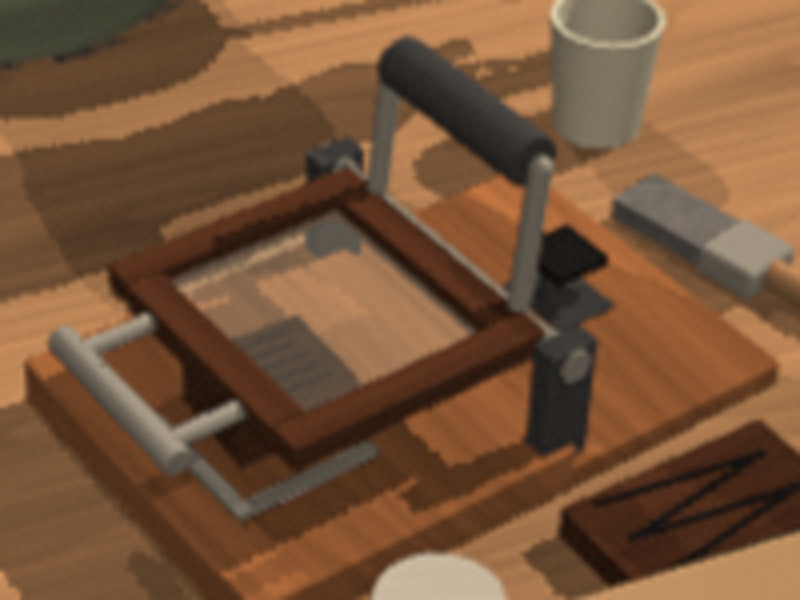

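Crops: in the top crop, handle ends are (653,98) and (703,297), and the bed's front corners are (606,28) and (706,403). Rear corners are (25,180) and (112,553), and posts are (265,112) and (355,473). The block shows through the pane at (505,250). In the scene crop, handle ends are (62,340) and (178,457).

```bash
cat > h.py <<'E'
import cv2,numpy as np
from workcell import bot
from scipy.optimize import least_squares
def cam(n):
    f=bot.grab_frame(n); h=240/np.tan(np.radians(f["fovy"])/2)
    return dict(f,K=np.array([[h,0,f["cx"]],[0,h,f["cy"]],[0,0,1.]]),D=np.array([f["k1"],0,0,0.]),R=cv2.Rodrigues(np.array(f["rvec"]))[0])
def onplane(c,uv,z):
    s=cv2.undistortPoints(np.array(uv,float).reshape(-1,1,2),c["K"],c["D"])[:,0]
    d=np.c_[s,np.ones(len(s))]@c["R"]; o=-c["R"].T@np.array(c["tvec"])
    return o+d*((np.broadcast_to(z,len(d))-o[2])/d[:,2])[:,None]
def crop(uv,x0,y0): return (np.array(uv,float)+.5)/4-.5+[x0,y0]
E
python3 - <<'E'
from h import *
t=cam("top"); s=cam("scene")
uv=crop([[653,98],[703,297],[606,28],[706,403],[25,180],[112,553],[265,112],[355,473]],215,165)
P=np.array([[-105,-55,85],[-105,55,85],[-100,-110,30],[-100,110,30],[245,-110,18],[245,110,18],[95,-98,95],[95,98,95]])/1e3
W=onplane(t,uv,P[:,2])
us=crop([[62,340],[178,457]],250,180); Ws=onplane(s,us,.085)
print(W.round(4)); print("scene handle",Ws.round(4))
print("handle len",np.linalg.norm(W[0]-W[1]),"bed w",np.linalg.norm(W[2]-W[3]),"base len",np.linalg.norm(W[2,:2]-W[4,:2]))
def T(p,q): c,s_=np.cos(p[2]),np.sin(p[2]); return p[:2]+q[:,:2]@np.array([[c,s_],[-s_,c]])
r=least_squares(lambda p:(T(p,P)-W[:,:2]).ravel(),[.5,0,1.8])
print("pose",r.x,np.degrees(r.x[2]),"res mm",(r.fun.reshape(-1,2)*1e3).round(1).tolist())
print("handle",T(r.x,np.array([[-.105,0,0]])),W[:2].mean(0),Ws.mean(0))
# block top z=.06 corners
B=onplane(t,crop([[440,208],[462,318]],215,165),.06)
print("block +x edge",B,np.linalg.norm(B[0]-B[1]))
E
```

```text
[[ 0.6147 -0.0842  0.085 ]
 [ 0.5088 -0.1064  0.085 ]
 [ 0.6647 -0.0645  0.03  ]
 [ 0.4539 -0.112   0.03  ]
 [ 0.5915  0.2676  0.018 ]
 [ 0.3793  0.2208  0.018 ]
 [ 0.6125  0.12    0.095 ]
 [ 0.4223  0.0773  0.095 ]]
scene handle [[ 0.5075 -0.1065  0.085 ]
 [ 0.6091 -0.0816  0.085 ]]
handle len 0.10818038488353714 bed w 0.21603224561793802 base len 0.3400933858289096
pose [0.53831395 0.00689744 1.79065814] 102.59715373827531 res mm [[0.2, 0.7], [-1.2, -1.2], [2.8, -2.2], [-1.1, -2.7], [0.7, 2.4], [-1.8, 1.2], [0.7, 0.9], [-0.4, 0.9]]
handle [[ 0.5612139  -0.09557495]] [ 0.56172311 -0.09531289  0.085     ] [ 0.55827988 -0.09409212  0.085     ]
block +x edge [[0.56285881 0.03038792 0.06      ]
 [0.50297307 0.02022609 0.06      ]] 0.06074179339032989
```

Call:
jog_arm(motion=[[-0.94, -0.91, -0.1, 0, 1], [-0.94, -0.91, -0.1, 0, 1], [-0.94, -0.91, -0.1, 0, 1], [-0.94, -0.91, -0.1, 0, 1], [-0.94, -0.91, -0.1, 0, 1], [-0.94, -0.91, -0.1, 0, 1], [-0.94, -0.91, -0.1, 0, 1], [-0.94, -0.91, -0.1, 0, 1], [-0.94, -0.91, -0.1, 0, 1], [-0.94, -0.91, -0.1, 0, 1]])

```text
clock: 1.2
position: [0.3761, 0.2481, 0.2615]
tool_rot: [3.141, 0.0, 2.833]
force: [0.4, -0.1, 0.1]
grip_width: 0.0854
finger_force: 0.0
```

Call:
jog_arm(motion=[[-0.94, -0.91, 0, 0, 0.45], [-0.94, -0.91, 0, 0, 0.45], [-0.94, -0.91, 0, 0, 0.45], [-0.94, -0.91, 0, 0, 0.45], [-0.94, -0.91, 0, 0, 0.45], [-0.94, -0.91, 0, 0, 0.45], [-0.94, -0.91, 0, 0, 0.45], [-0.94, -0.91, 0, 0, 0.45], [-0.94, -0.91, 0, 0, 0.45], [-0.94, -0.91, 0, 0, 0.45]])

```text
clock: 2.2
position: [0.5618, -0.0976, 0.2613]
tool_rot: [3.142, -0.0, 2.833]
force: [-0.3, 1.3, 0.9]
grip_width: 0.0386
finger_force: 0.0
```

Call:
jog_arm(motion=[[0, 0, 0, 1, 0.45], [0, 0, 0, 1, 0.45], [0, 0, 0, 1, 0.45], [0, 0, 0, 1, 0.45], [0, 0, 0, 1, 0.45], [0, 0, 0, 1, 0.45], [0, 0, 0, 1, 0.45], [0, 0, 0, 1, 0.45], [0, 0, 0, 1, 0.45], [0, 0, 0, 1, 0.45], [0, 0, 0, 1, 0.45]])

```text
clock: 3.3
position: [0.5613, -0.0961, 0.2612]
tool_rot: [-3.141, -0.0, 1.95]
force: [-0.2, 0.1, -0.1]
grip_width: 0.0383
finger_force: 0.0
```

Call:
jog_arm(motion=[[0, 0, 0, 1, 0.45], [0, 0, 0, 1, 0.45], [0, 0, 0, 1, 0.45], [0, 0, 0, 1, 0.45], [0, 0, 0, 1, 0.45], [0, 0, 0, 1, 0.45], [0, 0, 0, 1, 0.45], [0, 0, 0, 1, 0.45], [0, 0, 0, 1, 0.45], [0, 0, 0, 1, 0.45], [0, 0, 0, 1, 0.45]])

```text
clock: 4.4
position: [0.5612, -0.0961, 0.2612]
tool_rot: [-3.141, 0.0, 1.07]
force: [0.2, -0.1, 0.1]
grip_width: 0.0385
finger_force: 0.0
```

Call:
jog_arm(motion=[[0, 0, 0, 1, 0.45], [0, 0, 0, 1, 0.45], [0, 0, 0, 1, 0.45], [0, 0, 0, 1, 0.45], [0, 0, 0, 1, 0.45], [0, 0, 0, 1, 0.45], [0, 0, 0, 1, 0.45], [0, 0, 0, 1, 0.45], [0, 0, 0, 1, 0.45], [0, 0, 0, 1, 0.45], [0, 0, 0, 0.7, 0.45], [0, 0, 0, 0, 0.45]])

```text
clock: 5.6
position: [0.5613, -0.096, 0.2611]
tool_rot: [3.141, 0.001, 0.216]
force: [-0.4, -0.6, 0.3]
grip_width: 0.0385
finger_force: 0.0
```

Call:
jog_arm(motion=[[0, 0, 0.8, 0, 0.45], [0, 0, 0.8, 0, 0.45], [0, 0, 0.8, 0, 0.45], [0, 0, 0.8, 0, 0.45], [0, 0, 0.7, 0, 0.45], [0, 0, 0.6, 0, 0.45], [0, 0, 0.5, 0, 0.45], [0, 0, 0.5, 0, 0.45], [0, 0, 0.5, 0, 0.45], [0, 0, 0.4, 0, 0.45], [0, 0, 0, 0, 0.45]], newtons=25)

```text
clock: 6.7
position: [0.5607, -0.0961, 0.0679]
tool_rot: [-3.141, 0.002, 0.217]
force: [-0.5, 0.1, 0.9]
grip_width: 0.0385
finger_force: 0.0
```

Call:
jog_arm(motion=[[0, 0, 0, 0, 0.3], [0, 0, 0, 0, 0.2], [0, 0, 0, 0, 0.1], [0, 0, 0, 0, 0], [0, 0, 0, 0, 0], [0, 0, 0, 0, 0]], newtons=25)

```text
clock: 7.3
position: [0.5616, -0.096, 0.0699]
tool_rot: [-3.141, -0.001, 0.217]
force: [-2.1, 2.7, 6.6]
grip_width: 0.0147
finger_force: 24.5
```

Call:
jog_arm(motion=[[0, -0.005, -0.265, 0, 0], [0, -0.015, -0.265, 0, 0], [0, -0.025, -0.265, 0, 0], [0, -0.035, -0.265, 0, 0], [0, -0.05, -0.265, 0, 0], [0, -0.06, -0.26, 0, 0], [0, -0.07, -0.26, 0, 0], [0, -0.08, -0.255, 0, 0], [0, -0.09, -0.25, 0, 0], [0, -0.1, -0.25, 0, 0], [0, -0.11, -0.245, 0, 0], [0, -0.12, -0.24, 0, 0]])

```text
clock: 8.5
position: [0.5569, -0.0752, 0.1631]
tool_rot: [3.139, -0.001, 0.216]
force: [5.8, -8.6, 0.7]
grip_width: 0.0147
finger_force: 24.5
```

Call:
jog_arm(motion=[[0.005, -0.12, -0.235, 0, 0], [0.005, -0.13, -0.23, 0, 0], [0.005, -0.14, -0.225, 0, 0], [0.005, -0.15, -0.215, 0, 0], [0.005, -0.16, -0.21, 0, 0], [0.005, -0.165, -0.205, 0, 0]])

```text
clock: 9.1
position: [0.5515, -0.0509, 0.2029]
tool_rot: [3.138, -0.0, 0.214]
force: [-0.8, -12.6, 7.5]
grip_width: 0.015
finger_force: 24.5
```

Call:
jog_arm(motion=[[0.005, -0.175, -0.195, 0, 0], [0.005, -0.18, -0.19, 0, 0], [0, -0.19, -0.18, 0, 0], [0, -0.195, -0.175, 0, 0], [0, -0.205, -0.165, 0, 0], [0, -0.21, -0.155, 0, 0]])

```text
clock: 9.7
position: [0.5442, -0.0173, 0.2349]
tool_rot: [3.138, -0.0, 0.214]
force: [-3.3, -12.6, 14.3]
grip_width: 0.0148
finger_force: 25.8
```

```bash
cat > a.py <<'E'
from h import *
o=bot.observe(); p=np.array(o["position"]); th=1.79066; ux=np.array([np.cos(th),np.sin(th)]); uy=np.array([-ux[1],ux[0]])
d=p[:2]-[.53831,.0069]; x=d@ux-.095; z=p[2]+.019-.085
f=o["force"]; print("hinge-rel x,z,r mm",x*1e3,z*1e3,np.hypot(x,z)*1e3,"y",d@uy*1e3,"theta",np.arctan2(z,-x),"F x,y,z",f[:2]@ux,f[:2]@uy,f[2])
a=np.arctan2(z,-x); print("F tangential(opening)",f[:2]@ux*np.sin(a)+f[2]*np.cos(a),"radial out",-f[:2]@ux*np.cos(a)+f[2]*np.sin(a), "clock",o["clock"])
E
python3 a.py
```

```text
hinge-rel x,z,r mm -119.93611831355219 168.8914310881996 207.14484780255208 y -0.5006306965297339 theta 0.9532991042055707 F x,y,z -11.540932347478295 5.964423463368602 14.346714420635145
F tangential(opening) -1.1029738104393605 radial out 18.37946633854792 clock 9.7
```

Call:
jog_arm(motion=[[0.01, -0.185, -0.15, 0, 0], [0.01, -0.19, -0.145, 0, 0], [0.01, -0.19, -0.14, 0, 0], [0, -0.195, -0.135, 0, 0], [0, -0.2, -0.13, 0, 0], [0, -0.2, -0.125, 0, 0]])

```text
clock: 10.3
position: [0.5362, 0.02, 0.2578]
tool_rot: [-3.14, 0.003, 0.216]
force: [-5.0, 3.9, -10.8]
grip_width: 0.015
finger_force: 24.4
```

```bash
python3 a.py
```

```text
hinge-rel x,z,r mm -81.72525942469584 191.78199987104549 208.46907085361974 y -0.8018128406027185 theta 1.1679636716018151 F x,y,z 4.868078543084414 4.014411129214397 -10.750891024123721
F tangential(opening) 0.2637824417010135 radial out -11.798739989408746 clock 10.3
```

```bash
python3 - <<'E'
from h import *
P=np.array([[.5616,-.096,.0699],[.5569,-.0752,.1631],[.5515,-.0509,.2029],[.5442,-.0173,.2349],[.5362,.02,.2578]])
th=1.79066; ux=np.array([np.cos(th),np.sin(th)])
x=(P[:,:2]-[.53831,.0069])@ux; z=P[:,2]
r=least_squares(lambda c:np.hypot(x-c[0],z-c[1])-.2,[.095,.066]); print(r.x,r.fun*1e3,np.arctan2(z-r.x[1],r.x[0]-x))
r=least_squares(lambda c:np.hypot(x-c[0],z-c[1])-c[2],[.095,.066,.2]); print(r.x,r.fun*1e3)
E
```

```text
[0.0947204  0.07487205] [ 0.28450574 -0.5286412   0.2720838  -0.20392951  0.25209863] [-0.0248275   0.45817141  0.69354866  0.92889097  1.15177678]
[0.0970037  0.07345287 0.20248102] [ 0.05622747 -0.33396607  0.45445584 -0.17881425  0.00209701]
```

Call:
jog_arm(motion=[[0, -0.125, -0.045, 0, 0], [0, -0.125, -0.043, 0, 0], [0, -0.125, -0.04, 0, 0], [0, -0.127, -0.038, 0, 0], [0, -0.128, -0.036, 0, 0], [0, -0.128, -0.034, 0, 0], [0, -0.13, -0.032, 0, 0], [0, -0.13, -0.03, 0, 0], [0, -0.13, -0.028, 0, 0], [0, -0.13, -0.025, 0, 0], [0, -0.13, -0.023, 0, 0], [0, -0.13, -0.02, 0, 0]])

```text
clock: 11.5
position: [0.5265, 0.0642, 0.27]
tool_rot: [-3.141, 0.003, 0.216]
force: [-7.1, -2.2, 4.9]
grip_width: 0.015
finger_force: 27.0
```

```bash
sed -i 's/-\.095; z=p\[2\]+\.019-\.085/-.0947; z=p[2]-.0749/' a.py; python3 a.py
```

```text
hinge-rel x,z,r mm -36.18323263529885 195.12517991580228 198.45166202658612 y -0.9946652721182698 theta 1.3874430228803587 F x,y,z -0.6263049567100195 7.397850155384837 4.9482326651100115
F tangential(opening) 0.2863930980202375 radial out 4.979482242188201 clock 11.5
```

```bash
python3 - <<'E'
from h import *
s=cam("scene"); cv2.imwrite("pics/scene1.png",s["pixels"][:,:,::-1])
cv2.imwrite("pics/scene1c.png",cv2.resize(s["pixels"][200:300,340:440,::-1],None,fx=6,fy=6,interpolation=cv2.INTER_CUBIC))
E
```

```text
(no output)
```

View pics/scene1c.png

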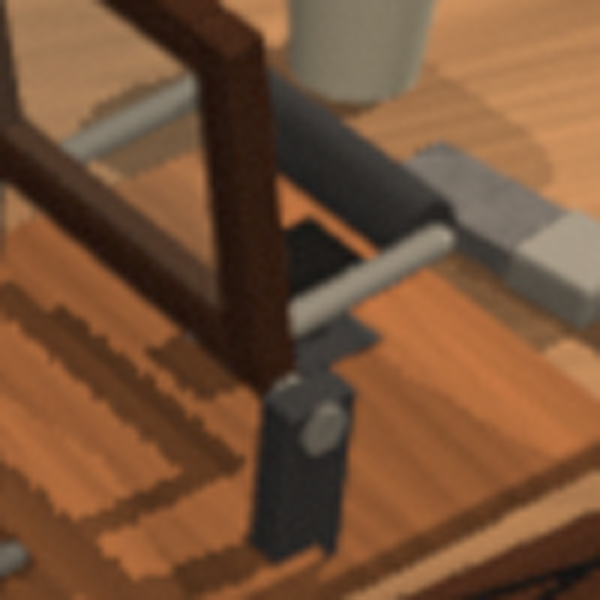

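The view shows the weight at about (350,160) in the crop, still clear of the pad at (320,255). I'll work out the pad height by casting rays.

```bash
python3 - <<'E'
from h import *
t=cam("top"); s=cam("scene"); th=1.79066; ux=np.array([np.cos(th),np.sin(th)]); uy=np.array([-ux[1],ux[0]]); O=np.array([.53831,.0069])
def press(W): return np.c_[(W[:,:2]-O)@ux,(W[:,:2]-O)@uy]*1e3
us=crop([[570,255],[607,258],[568,282],[572,228]],250,180); ut=crop([[171,336],[130,309],[200,292],[145,378]],215,165)
for z in(.03,.04,.05,.06,.07): print(z,"scene",press(onplane(s,us,z)).round(1).tolist(),"top",press(onplane(t,ut,z)).round(1).tolist())
E
```

```text
0.03 scene [[200.2, 16.4], [215.7, 2.6], [183.6, -1.6], [217.4, 35.0]] top [[180.5, -0.5], [199.4, -20.9], [159.0, -20.4], [200.2, 18.6]]
0.04 scene [[191.3, 7.1], [206.6, -6.6], [174.9, -10.8], [208.2, 25.5]] top [[179.0, 0.4], [197.6, -19.8], [157.6, -19.3], [198.4, 19.4]]
0.05 scene [[182.4, -2.3], [197.5, -15.8], [166.2, -19.9], [199.1, 15.9]] top [[177.4, 1.3], [195.8, -18.7], [156.2, -18.2], [196.6, 20.1]]
0.06 scene [[173.5, -11.7], [188.4, -25.0], [157.5, -29.1], [190.0, 6.3]] top [[175.8, 2.2], [194.0, -17.6], [154.8, -17.1], [194.9, 20.8]]
0.07 scene [[164.6, -21.0], [179.3, -34.1], [148.8, -38.2], [180.9, -3.3]] top [[174.2, 3.0], [192.3, -16.5], [153.4, -16.1], [193.1, 21.5]]
```

Call:
jog_arm(motion=[[-0.003, -0.1, -0.019, 0, 0], [-0.003, -0.1, -0.018, 0, 0], [-0.003, -0.1, -0.016, 0, 0], [-0.003, -0.1, -0.015, 0, 0], [-0.003, -0.1, -0.013, 0, 0], [-0.003, -0.1, -0.012, 0, 0], [-0.003, -0.1, -0.01, 0, 0], [-0.003, -0.1, -0.009, 0, 0], [-0.003, -0.1, -0.007, 0, 0], [-0.003, -0.1, -0.006, 0, 0], [-0.003, -0.1, -0.004, 0, 0], [-0.003, -0.1, -0.003, 0, 0]])

```text
clock: 12.85
position: [0.5188, 0.0999, 0.2738]
tool_rot: [-3.141, 0.001, 0.217]
force: [-5.0, 0.0, -0.1]
grip_width: 0.0153
finger_force: 26.2
```

```bash
python3 a.py
```

```text
hinge-rel x,z,r mm 0.2783040693582206 198.87553336543732 198.8757280930536 y -1.2825824209908716 theta 1.5721957140547693 F x,y,z 1.1094580403088075 4.842298097992613 -0.10835775823583127
F tangential(opening) 1.1096085884085232 radial out -0.10680509119793306 clock 12.85
```

Call:
jog_arm(motion=[[-0.003, -0.1, 0.001, 0, 0], [-0.003, -0.1, 0.002, 0, 0], [-0.003, -0.1, 0.004, 0, 0], [-0.003, -0.1, 0.005, 0, 0], [0, 0, 0, 0, 0]])

```text
clock: 13.35
position: [0.5163, 0.1119, 0.2734]
tool_rot: [-3.141, -0.0, 0.217]
force: [-2.9, 0.4, -0.9]
grip_width: 0.0147
finger_force: 26.1
```

```bash
python3 a.py
```

```text
hinge-rel x,z,r mm 12.557250270078784 198.50868514691487 198.90546149641636 y -1.3864834042869616 theta 1.6339700907144867 F x,y,z 1.0070045626977662 2.723562166576027 -0.9304797724353644
F tangential(opening) 1.0637386095886887 radial out -0.8650496902928815 clock 13.35
```

Call:
jog_arm(motion=[[0, -0.045, 0.003, 0, 0], [0, -0.045, 0.003, 0, 0], [0, -0.045, 0.004, 0, 0], [0, 0, 0, 0, 0], [0, 0, 0, 0, 0]])

```text
clock: 13.85
position: [0.5155, 0.1153, 0.2732]
tool_rot: [-3.142, -0.0, 0.217]
force: [-3.7, 1.8, 2.7]
grip_width: 0.0146
finger_force: 26.4
```

```bash
python3 a.py
```

```text
hinge-rel x,z,r mm 16.077102852180793 198.31224292299729 198.96285816521004 y -1.3863289508761956 theta 1.6516890631435617 F x,y,z 2.515973662967604 3.225193581237815 2.749312418015977
F tangential(opening) 2.285589410579696 radial out 2.943624176223833 clock 13.85
```

Call:
jog_arm(motion=[[0, -0.04, 0.003, 0, 0], [0, -0.04, 0.003, 0, 0], [0, 0, 0, 0, 0], [0, 0, 0, 0, 0]])

```text
clock: 14.25
position: [0.515, 0.1177, 0.2729]
tool_rot: [-3.142, -0.0, 0.217]
force: [-2.2, 1.6, 0.1]
grip_width: 0.0151
finger_force: 26.2
```

```bash
python3 a.py
```

```text
hinge-rel x,z,r mm 18.566497851005405 198.02284590750176 198.891333003119 y -1.3774748073825076 theta 1.6642823991783315 F x,y,z 2.0828955760569836 1.809750541232132 0.05193520580108596
F tangential(opening) 2.068952168999736 radial out 0.24614664074620968 clock 14.25
```

Call:
jog_arm(motion=[[0, -0.035, 0.003, 0, 0], [0, -0.035, 0.004, 0, 0], [0, 0, 0, 0, 0], [0, 0, 0, 0, 0]])

```text
clock: 14.65
position: [0.5145, 0.1198, 0.2726]
tool_rot: [3.142, 0.0, 0.217]
force: [0.2, 1.6, -4.7]
grip_width: 0.015
finger_force: 25.9
```

```bash
python3 a.py
```

```text
hinge-rel x,z,r mm 20.669799215543488 197.7193202195924 198.79680628146068 y -1.3469567145338426 theta 1.6749590869811275 F x,y,z 1.5530150097087414 -0.5642124560650982 -4.709890018366305
F tangential(opening) 2.034306086611788 radial out -4.522888275368012 clock 14.65
```

Call:
jog_arm(motion=[[0, -0.035, 0.01, 0, 0], [0, -0.035, 0.01, 0, 0], [0, 0, 0, 0, 0], [0, 0, 0, 0, 0]])

```text
clock: 15.05
position: [0.514, 0.1219, 0.2722]
tool_rot: [-3.141, -0.0, 0.217]
force: [-2.1, 3.1, 2.8]
grip_width: 0.0147
finger_force: 26.6
```

```bash
python3 a.py
```

```text
hinge-rel x,z,r mm 22.813579460243037 197.31351751558356 198.62800306643905 y -1.3901372327433383 theta 1.6859061710103749 F x,y,z 3.4375262877152633 1.3911179812989787 2.7748692298453537
F tangential(opening) 3.096067494112723 radial out 3.1513254819797005 clock 15.05
```

Call:
jog_arm(motion=[[0, -0.035, 0.003, 0, 0], [0, -0.035, 0.003, 0, 0], [0, 0, 0, 0, 0], [0, 0, 0, 0, 0]])

```text
clock: 15.45
position: [0.5138, 0.1228, 0.2721]
tool_rot: [3.14, -0.0, 0.216]
force: [-0.4, -5.1, 3.5]
grip_width: 0.0151
finger_force: 26.7
```

```bash
python3 a.py
```

```text
hinge-rel x,z,r mm 23.741472099185867 197.23210759744416 198.65588781802117 y -1.3882428494255465 theta 1.6905931995606573 F x,y,z -4.915582939410359 1.5222577398883574 3.491018203156432
F tangential(opening) -5.297566087957977 radial out 2.8785338755535532 clock 15.45
```

Call:
jog_arm(motion=[[0, 0.025, 0, 0, 0], [0, 0, 0, 0, 0], [0, 0, 0, 0, 0.2], [0, 0, 0, 0, 0.25], [0, 0, 0, 0, 0.3], [0, 0, 0, 0, 0.35], [0, 0, 0, 0, 0.4], [0, 0, 0, 0, 0.45], [0, 0, 0, 0, 0.45], [0, 0, 0, 0, 0.45], [0, 0, 0, 0, 0.45], [0, 0, 0, 0, 0.45]])

```text
clock: 16.65
position: [0.5137, 0.1231, 0.2719]
tool_rot: [3.142, 0.0, 0.217]
force: [-0.5, -0.1, -0.2]
grip_width: 0.0384
finger_force: 0.0
```

```bash
python3 - <<'E'
from h import *
s=cam("scene"); cv2.imwrite("pics/s2.png",cv2.resize(s["pixels"][120:330,240:460,::-1],None,fx=2.7,fy=2.7,interpolation=cv2.INTER_CUBIC))
E
```

```text
(no output)
```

View pics/s2.png

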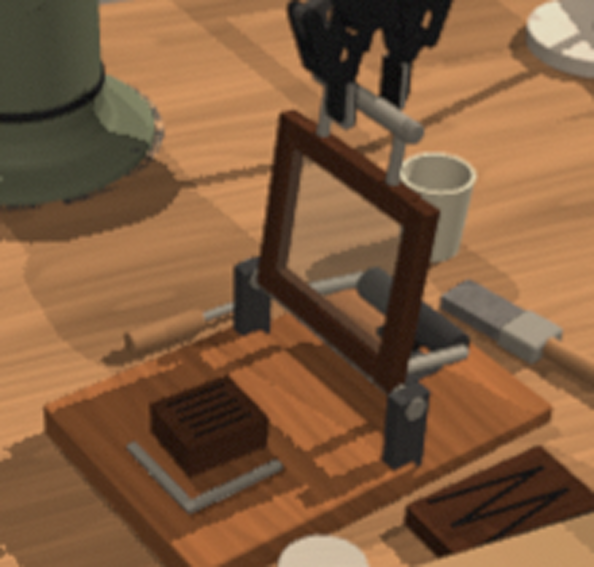

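The frame rests open on the stop with the fingers clear of the bar. The block is visible at (210,425), off the fences. Raising the tool and measuring the block.

Call:
jog_arm(motion=[[0, 0, -0.3, 0, 0.45], [0, 0, -0.5, 0, 0.45], [0, 0, -0.6, 0, 0.45], [0, 0, -0.6, 0, 0.45], [0, 0, -0.6, 0, 1], [0, 0, 0, 0, 1]])

```text
clock: 17.3
position: [0.5145, 0.1229, 0.3523]
tool_rot: [-3.141, -0.003, 0.217]
force: [-0.3, -0.2, -0.2]
grip_width: 0.0659
finger_force: 0.0
```

```bash
python3 - <<'E'
from h import *
t=cam("top"); im=t["pixels"][:,:,::-1].copy(); cv2.imwrite("pics/top2.png",im)
cv2.imwrite("pics/top2c.png",cv2.resize(im[185:285,285:395],None,fx=5,fy=5,interpolation=cv2.INTER_CUBIC))
E
```

```text
(no output)
```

View pics/top2c.png

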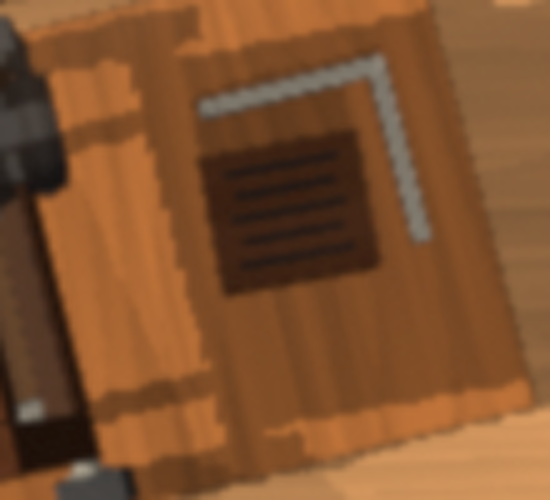

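The block's corners in the crop are about (200,158), (355,131), (380,266) and (225,295). The fence's inner corner is at about (373,80). The frame stays open at left.

```bash
python3 - <<'E'
from h import *
t=cam("top"); im=t["pixels"][:,:,::-1].copy()
th=1.79066; ux=np.array([np.cos(th),np.sin(th)]); uy=np.array([-ux[1],ux[0]]); O=np.array([.53831,.0069])
press=lambda W: np.c_[(W[:,:2]-O)@ux,(W[:,:2]-O)@uy]*1e3
c5=lambda q:(np.array(q,float)+.5)/5-.5+[285,185]
m=np.zeros(im.shape[:2],np.uint8); m[205:250,318:366]=(im[205:250,318:366].max(2)<95)
cn=max(cv2.findContours(m,cv2.RETR_EXTERNAL,cv2.CHAIN_APPROX_NONE)[0],key=cv2.contourArea)
b=cv2.boxPoints(cv2.minAreaRect(cn)); print("box px",b.tolist(),cv2.contourArea(cn))
for q in(b,c5([[200,158],[355,131],[380,266],[225,295]])):
    W=onplane(t,q,.06); p=press(W); e=[p[(i+1)%4]-p[i] for i in range(4)]
    print(p.round(1).tolist(),"c",p.mean(0),[np.linalg.norm(v).round(1) for v in e],"ang",[(np.degrees(np.arctan2(v[1],v[0]))+45)%90-45 for v in e])
q=c5([[373,80],[204,118],[415,243]]); print("fence inner corner, ends",press(onplane(t,q,.036)).round(1).tolist())
E
```

```text
box px [[323.6319885253906, 214.9759979248047], [355.8399963378906, 209.12001037597656], [361.1520080566406, 238.3360137939453], [328.9440002441406, 244.19200134277344]] 886.5
[[18.8, -33.1], [-51.7, -28.1], [-47.0, 36.0], [23.2, 31.1]] c [-14.18051153   1.47202707] [np.float64(70.7), np.float64(64.2), np.float64(70.3), np.float64(64.3)] ang [np.float64(-4.067623176237504), np.float64(-4.281775197220213), np.float64(-3.9779474870669276), np.float64(-3.95856898858419)]
[[17.4, -30.0], [-50.3, -24.7], [-46.1, 34.6], [21.5, 30.2]] c [-14.37666242   2.52555878] [np.float64(67.9), np.float64(59.4), np.float64(67.8), np.float64(60.3)] ang [np.float64(-4.489629628126096), np.float64(-4.091027641726157), np.float64(-3.6863430009146825), np.float64(-3.9292198638778757)]
fence inner corner, ends [[-65.3, -47.5], [11.3, -49.8], [-65.1, 27.2]]
```

Call:
jog_arm(motion=[[-0.12, 0.7, 0, 0, 1], [0, 0.8, 0, 0, 1], [0, 0.8, 0, 0, 1], [0, 0.8, 0, 0, 1], [0, 0.8, 0, 0, 1], [0, 0.53, 0, 0, 1], [0, 0, 0, 0.9, 1], [0, 0, 0, 0, 1]])

```text
clock: 18.2
position: [0.5386, -0.008, 0.3494]
tool_rot: [3.141, 0.001, 0.142]
force: [0.5, 0.5, -0.5]
grip_width: 0.0854
finger_force: 0.0
```

Call:
jog_arm(motion=[[0, 0, 0.9, 0, 1], [0, 0, 1, 0, 1], [0, 0, 1, 0, 1], [0, 0, 1, 0, 1], [0, 0, 1, 0, 1], [0, 0, 1, 0, 1], [0, 0, 0.8, 0, 1], [0, 0, 0.6, 0, 1], [0, 0, 0, 0, 1]])

```text
clock: 19.1
position: [0.5375, -0.007, 0.129]
tool_rot: [-3.141, 0.004, 0.147]
force: [-0.4, -0.1, 0.4]
grip_width: 0.0854
finger_force: 0.0
```

```bash
cat > b.py <<'E'
from h import *
o=bot.observe(); p=np.array(o["position"]); th=1.79066; ux=np.array([np.cos(th),np.sin(th)]); uy=np.array([-ux[1],ux[0]])
d=p[:2]-[.53831,.0069]; f=o["force"]
print("press xy mm",(d@ux*1e3).round(2),(d@uy*1e3).round(2),"z",p[2],"dyaw",o["tool_rot"][2]-.21986,"F",(f[:2]@ux).round(1),(f[:2]@uy).round(1),f[2].round(1),"Mz",o["moment"][2],"grip",o["grip_width"],o["finger_force"],o["clock"])
E
python3 b.py
```

```text
press xy mm -13.4 3.85 z 0.12895897676050005 dyaw -0.07287797807255708 F -0.0 0.4 0.4 Mz -0.07290883932928884 grip 0.08541153711807173 0.0 19.1
```

Call:
jog_arm(motion=[[0.06, 0.03, 0.7, 0, 1], [0, 0, 0.6, 0, 1], [0, 0, 0.5, 0, 1], [0, 0, 0.4, 0, 1], [0, 0, 0.3, 0, 1], [0, 0, 0.3, 0, 1], [0, 0, 0, 0, 1]], newtons=20)

```text
clock: 19.8
position: [0.5404, -0.0081, 0.0462]
tool_rot: [-3.142, 0.001, 0.145]
force: [-0.5, 0.4, 1.1]
grip_width: 0.0858
finger_force: 0.0
```

Call:
jog_arm(motion=[[0, 0, 0, 0, 0.9], [0, 0, 0, 0, 0.85], [0, 0, 0, 0, 0.8], [0, 0, 0, 0, 0.75], [0, 0, 0, 0, 0.7], [0, 0, 0, 0, 0.7], [0, 0, 0, 0, 0.7]], newtons=20)

```text
clock: 20.5
position: [0.541, -0.0082, 0.0476]
tool_rot: [-3.142, -0.001, 0.145]
force: [-1.7, 0.4, 6.6]
grip_width: 0.0693
finger_force: 21.1
```

```bash
python3 b.py
```

```text
press xy mm -15.28 0.68 z 0.04757328523728507 dyaw -0.07499347337857182 F 0.8 1.6 6.6 Mz 0.07578736041525308 grip 0.06925340483982186 21.144157648086548 20.5
```

Call:
jog_arm(motion=[[0, 0, -0.03, -0.47, 0.7], [0, 0, 0, -0.47, 0.7], [0.1, 0.07, 0, 0, 0.7], [0.1, 0.07, 0, 0, 0.7], [0.1, 0.07, 0, 0, 0.7], [0.1, 0.07, 0, 0, 0.7], [0.1, 0.07, 0, 0, 0.7], [0, 0, 0, 0, 0.7]])

```text
clock: 21.3
position: [0.5581, -0.0154, 0.0478]
tool_rot: [3.141, -0.0, 0.22]
force: [1.2, -0.1, -0.9]
grip_width: 0.069
finger_force: 23.2
```

```bash
python3 b.py
```

```text
press xy mm -26.09 -14.4 z 0.04781058039438221 dyaw -0.00019549361280796207 F -0.3 -1.1 -0.9 Mz -0.054330725551608915 grip 0.06896493416956878 23.16926658153534 21.3
```

Call:
jog_arm(motion=[[0.03, 0.035, 0, 0, 0.7], [0.03, 0.035, 0, 0, 0.7], [0, 0, 0, 0, 0.7], [0, 0, 0, 0, 0.7]])

```text
clock: 21.7
position: [0.5598, -0.0168, 0.0478]
tool_rot: [-3.142, 0.0, 0.22]
force: [0.5, 0.9, -1.1]
grip_width: 0.0693
finger_force: 23.2
```

```bash
python3 b.py
```

```text
press xy mm -27.79 -15.77 z 0.04783128196006577 dyaw -9.054557302268229e-07 F 0.8 -0.7 -1.1 Mz 0.04350341606317216 grip 0.0692848703137457 23.170994818210602 21.7
```

Call:
jog_arm(motion=[[0, 0.025, 0, 0, 0.7], [0, 0.025, 0, 0, 0.7], [0, 0, 0, 0, 0.7], [0, 0, 0, 0, 0.7]])

```text
clock: 22.1
position: [0.5602, -0.0182, 0.0479]
tool_rot: [3.142, -0.0, 0.22]
force: [0.5, 0.7, -1.1]
grip_width: 0.0694
finger_force: 23.2
```

```bash
python3 b.py
```

```text
press xy mm -29.3 -15.86 z 0.04787877606896941 dyaw 0.00010642235836350045 F 0.6 -0.6 -1.1 Mz 0.03259375772410474 grip 0.0694054232760074 23.171052932739258 22.1
```

Call:
jog_arm(motion=[[0, 0.02, 0, 0, 0.7], [0, 0.02, 0, 0, 0.7], [0, 0, 0, 0, 0.7], [0, 0, 0, 0, 0.7]])

```text
clock: 22.5
position: [0.5604, -0.0192, 0.0478]
tool_rot: [-3.141, 0.0, 0.22]
force: [0.1, 2.3, -1.3]
grip_width: 0.0689
finger_force: 23.2
```

```bash
python3 b.py
```

```text
press xy mm -30.28 -15.88 z 0.047822530051304046 dyaw 0.00021315748374578503 F 2.2 -0.6 -1.3 Mz -0.039767091482938485 grip 0.06891005511258427 23.225127160549164 22.5
```

Call:
jog_arm(motion=[[0, 0.015, 0, 0, 0.7], [0.025, 0, 0, 0, 0.7], [0.025, 0, 0, 0, 0.7], [0, 0, 0, 0, 0.7]])

```text
clock: 22.9
position: [0.5612, -0.0192, 0.0477]
tool_rot: [-3.14, 0.001, 0.22]
force: [-5.5, 3.9, 4.4]
grip_width: 0.0691
finger_force: 23.6
```

```bash
python3 b.py
```

```text
press xy mm -30.43 -16.65 z 0.047725600243417834 dyaw -2.061496827027165e-05 F 5.0 4.5 4.4 Mz -0.2976836386599008 grip 0.06912393542524961 23.605960607528687 22.9
```

Call:
jog_arm(motion=[[0.02, -0.01, 0, 0, 0.7], [0, 0, 0, 0, 0.7], [0, 0, 0, 0, 0.7]])

```text
clock: 23.2
position: [0.562, -0.0189, 0.0477]
tool_rot: [-3.141, 0.001, 0.22]
force: [-4.0, 3.2, 1.7]
grip_width: 0.0692
finger_force: 23.5
```

```bash
python3 b.py; python3 - <<'E'
from h import *
s=cam("scene"); cv2.imwrite("pics/s3.png",cv2.resize(s["pixels"][240:330,260:380,::-1],None,fx=6,fy=6,interpolation=cv2.INTER_CUBIC))
E
```

```text
press xy mm -30.32 -17.53 z 0.047741769838790825 dyaw 0.00010891313109978595 F 4.0 3.2 1.7 Mz -0.1429491872834222 grip 0.06918180857367785 23.453330397605896 23.2
```

View pics/s3.png

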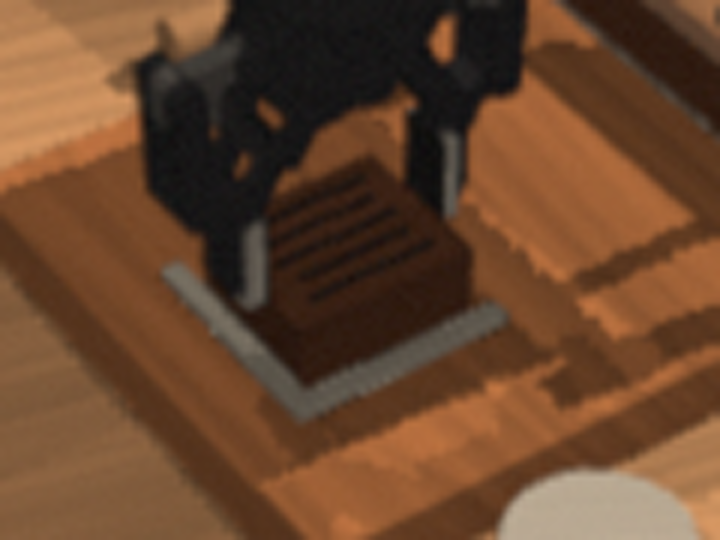

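The block's lower corner is near the fence corner at (300,385), x face on its fence and a small gap in y. The resistance was friction, so I'll ease x and continue in y.

Call:
jog_arm(motion=[[0.02, -0.015, 0, 0, 0.7], [0.02, 0, 0, 0, 0.7], [0, 0, 0, 0, 0.7], [0, 0, 0, 0, 0.7]])

```text
clock: 23.65
position: [0.5637, -0.0184, 0.0479]
tool_rot: [3.141, -0.0, 0.22]
force: [-0.2, 2.1, -1.3]
grip_width: 0.0693
finger_force: 23.3
```

```bash
python3 b.py
```

```text
press xy mm -30.25 -19.3 z 0.04788218054955998 dyaw 9.785433152570411e-05 F 2.1 -0.2 -1.3 Mz -0.009166000077777056 grip 0.0693012076466929 23.252556324005127 23.65
```

Call:
jog_arm(motion=[[0.02, 0, 0, 0, 0.7], [0.02, 0, 0, 0, 0.7], [0, 0, 0, 0, 0.7], [0, 0, 0, 0, 0.7]])

```text
clock: 24.05
position: [0.5649, -0.0182, 0.0479]
tool_rot: [3.141, -0.0, 0.22]
force: [0.1, 1.1, -1.0]
grip_width: 0.0692
finger_force: 23.3
```

```bash
python3 b.py
```

```text
press xy mm -30.26 -20.47 z 0.04790620244152889 dyaw 0.0001469387545016132 F 1.0 -0.3 -1.0 Mz -0.05372364674237809 grip 0.06920990435536511 23.251059651374817 24.05
```

Call:
jog_arm(motion=[[0.02, 0, 0, 0, 0.7], [0.02, 0, 0, 0, 0.7], [0, 0, 0, 0, 0.7], [0, 0, 0, 0, 0.7]])

```text
clock: 24.45
position: [0.5653, -0.0181, 0.0478]
tool_rot: [-3.141, 0.001, 0.22]
force: [-6.3, -0.4, 2.5]
grip_width: 0.069
finger_force: 23.6
```

```bash
python3 b.py
```

```text
press xy mm -30.29 -20.84 z 0.047806881031804124 dyaw -0.0003092179011628393 F 1.0 6.2 2.5 Mz -0.17038411867902312 grip 0.06901484554830534 23.603003919124603 24.45
```

Call:
jog_arm(motion=[[0, 0.015, 0, 0, 0.7], [0, 0, 0, 0, 0.7], [-0.01, 0, 0, 0, 0.7], [0, 0, 0, 0, 0.7]])

```text
clock: 24.85
position: [0.5652, -0.0181, 0.0478]
tool_rot: [-3.141, 0.001, 0.22]
force: [-5.3, 2.6, 2.6]
grip_width: 0.069
finger_force: 23.6
```

```bash
python3 b.py
```

```text
press xy mm -30.31 -20.81 z 0.04779566584452055 dyaw 8.813104306287789e-05 F 3.7 4.6 2.6 Mz -0.14977775131890966 grip 0.06900800931271316 23.55650156736374 24.85
```

Call:
jog_arm(motion=[[0, 0, 0, 0, 0.85], [0, 0, 0, 0, 0.9], [0, 0, 0, 0, 1], [0, 0, 0, 0, 1], [0, 0, 0, 0, 1], [0, 0, -0.4, 0, 1], [0, 0, -0.8, 0, 1], [0, 0, -1, 0, 1], [0, 0, -1, 0, 1], [0, 0, -1, 0, 1], [0, 0, -1, 0, 1], [0, 0, -1, 0, 1]])

```text
clock: 26.05
position: [0.5654, -0.0186, 0.2359]
tool_rot: [3.141, -0.0, 0.219]
force: [0.7, 0.9, -0.2]
grip_width: 0.0854
finger_force: 0.0
```

Call:
jog_arm(motion=[[0, 0.8, -0.5, 0, 1], [0, 1, -0.5, 0, 1], [0, 1, 0, 0, 1], [0, 1, 0, 0, 1], [0, 1, 0, 0, 1], [0, 1, 0, 0, 1], [0, 1, 0, 0, 1], [0, 0.8, 0, 0, 1], [0, 0, 0, 0, 1]])

```text
clock: 26.95
position: [0.6146, -0.2447, 0.2648]
tool_rot: [3.14, 0.001, 0.216]
force: [0.3, -0.3, 1.0]
grip_width: 0.0856
finger_force: 0.0
```

```bash
python3 - <<'E'
from h import *
t=cam("top"); im=t["pixels"][:,:,::-1].copy()
cv2.imwrite("pics/top3c.png",cv2.resize(im[185:285,265:395],None,fx=5,fy=5,interpolation=cv2.INTER_CUBIC))
E
```

```text
(no output)
```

View pics/top3c.png

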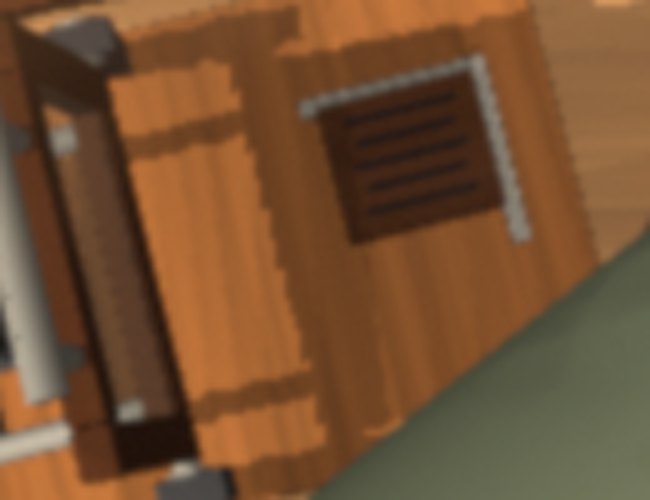

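The block sits flush in the corner, with its right edge at (490,130) and top edge at (395,90) both on the fences. The frame is still open. Handing in.

```bash
python3 -c "
from workcell import bot
print(bot.job_done())"
```

```text
the job is handed in; nothing more can be done
None
```

The job is handed in: the frame rests open on its stop, let go, and the block is flush in the fence corner by the last camera view; the hand-in returned no verdict.

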